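# Level the rocking squash stand on a fruit stall

### The job

The wooden display stand with the squashes leans and rocks, because the levelling foot at its front left corner is screwed up too far. Turn the black bar handle of that foot clockwise, seen from above, until the stand sits level and no longer rocks, then let go; do not shove the stand along the counter, and leave the coconut stand alone.

Things in the scene. Friction and masses are not known exactly. Their poses are not given: they have to be found in the camera images.
- squash_stand: loose wooden stand, about 2.2 kg, leaning 1 to 2 degrees to its front left: slatted tray 220 x 260 mm, deck 50 mm, rim 75 mm above the counter, with three ribbed green squashes (tops 140 mm up). Three fixed feet; a levelling screw in a steel ear outside the front left corner. Origin: tray's centre at the feet's undersides; x to the stand's back, y to its left (front = robot side)
- squash_screw_grip (a point): centre of that screw's black bar handle: 54 mm long (x), 12 thick (y), 28 high, on a steel stem, 130 mm above the counter, at x -125, y 95 mm on the stand, nothing as high within 100 mm. Keeps its height while turned: the stand's corner rises. Stand level: bar parallel to the stand's front edge (its y); at the start 40 to 77 degrees anticlockwise of that, seen from above
- squash_screw (a joint): angle of that screw, rad: 0 = screwed up, grows clockwise seen from above, stop at 2.3; steep thread, 5 mm of foot per rad. Starts at 0.05 to 0.7; the stand is level at about 1.4 (1.2 to 1.6 is level enough), beyond that its corner is lifted too high. Takes about 0.1 N m; stays where it is left
- coconut_stand: the other stand, a bystander: same make, size and screw at the same corner, but level and steady, with three smooth brown coconuts. The two stands may have changed sides. Origin and axes as on the squash stand

How it is judged:
At the end, for the whole second after the job is handed in: The squash stand stands at rest, level within 0.0075 rad (0.4 degrees), within 40 mm of where it was; the coconut stand is within 30 mm of where it was and level within 0.01 rad (0.6 degrees) (angle between squash_stand's own z axis and vertical below 0.0075 rad and distance of squash_stand from where it was at the start of the episode below 0.04 m and linear speed of squash_stand below 0.01 m/s and distance of coconut_stand from where it was at the start of the episode below 0.03 m and angle between coconut_stand's own z axis and vertical below 0.01 rad); the robot touches nothing.
It fails at once if the squash stand is tipped or picked up (more than 6 degrees) (angle between squash_stand's own z axis and vertical above 0.105 rad).
It fails at once if the coconut stand is shoved more than 30 mm or tipped more than 6 degrees (distance of coconut_stand from where it was at the start of the episode above 0.03 m or angle between coconut_stand's own z axis and vertical above 0.105 rad).
It also fails if it takes over 35 s, if anything falls off the work surface, if the arm or the gripper's body presses on something with over 40 N, if the wrist force passes 120 N, or if a joint passes its speed limit or range.

### The arm

A 7-joint arm with a two-finger parallel gripper is mounted at the origin on the work surface. World frame = base frame: x ahead of the robot, y to its left, z up, the work surface at z = 0. Lengths are in m, angles in rad, forces in N, time in s.
With the tool pointing down it reaches from about 0.425 to 0.95 m from the base axis. Payload 4.7 kg.
Tool frame: the origin (TCP) lies between the finger pads; the fingertips stand 25 mm ahead of it and the grasp point (between the pads) lies 6 mm ahead of it; z points along the fingers, y is the line along which they close (so a half turn about z gives the same grasp; the last joint's range is limited). The gripper opens to 85 mm and grips with 20 to 120 N. Pads are 22 mm wide; open, the fingers measure 114 mm over their backs; the gripper's body (76 mm by 85 mm) begins 54 mm behind the grasp point. The pads swing forward as they close: fully open they stand 13 mm farther back than shut.
Start: joints at [-1.142, 0.469, -0.049, 1.532, 0.024, 1.141, -0.082], TCP at [0.298, 0.606, 0.256] pointing down, gripper open.
Joint ranges: [-2.59, 2.59], [-0.33, 1.99], [-1.39, 1.29], [0.1, 2.45], [-1.04, 4.18], [0.21, 1.99], [-2.66, 2.66]. Speed limits (rad/s): [2.57, 2.57, 3.14, 3.14, 3.14, 3.14, 3.14].

### API

Orientations are given as a 3x3 rotation matrix whose columns are the frame's x, y, z axes.
In Python, from rig import * gives the robot as it stands. Calls block until the motion is done:
- movep(position, orientation): joint-space move of the TCP to a pose.
- move_l(position, attitude=None, feed=0.15, until_force=None): straight line of the TCP; attitude=None keeps the orientation; feed is the mean speed in m/s. With until_force (N) it stops when the force on the tool has changed by that much, and returns True; else False.
- move_joints(angles): joint-space move.
- command_gripper(opening, newtons=None): finger opening in m; newtons is the grip in N (None keeps the last); returns when the fingers have stopped.
- sleep(seconds).
- inverse_kinematics(position, orientation): joint angles nearest the present ones, or None.
- sense(): the state.
- camera(name): name is "side" or "top" or "wrist"; returns (picture, depth): 384x512x3 uint8, red, green, blue; 384x512 float32, m along the optical axis (not along the pixel's ray), 0 where there is no reading.
- camera_params(name): a dict with "K" (3x3 intrinsics, pixels), "position" and "rotation" of the camera in the world; the wrist camera has in their place "tool_from_camera" (4x4, takes a point from camera to tool coordinates, whose origin is the TCP and whose axes are the flange's). Camera axes: x right, y down, z forward; pixel columns grow to the right and rows downward; lengths in m; the calibration is good to about 2 mm. A picture is of the moment at which its call begins: read the wrist's pose just before it. camera_params takes no time and is no camera call.
A pose or a line that the arm cannot do raises Unreachable and nothing moves.
- finish_job(): hands the job in; it is judged then, once.
The state is a dict: "time_s": time; "joint_pos": joint angles; "qd": joint speeds; "joint_efforts": joint torques, N m; "position": TCP position; "tcp_rot": TCP orientation; "wrist_force": force on the tool from outside, world axes, zero at the start; "ft_torque": the same for the moment, N m; "finger_gap": finger opening in m; "gripper_force": force on a finger pad.
Only numpy, scipy, OpenCV 4.12 (cv2) and the standard library are available. Lean on these libraries where they do the work, as an engineer would, in place of code of your own. Each camera call takes 0.05 s, during which the arm holds its last target. There are 200 camera calls.

## Working session

There is one attempt and no reset: what is moved stays moved. The work goes in short steps, each a Python script; the robot and the scene stay as the last script left them, time stands still between calls to the robot, and variables do not carry over. Pictures are saved under pics/ and viewed, at most 10 in all, crops included, and the job is handed in when it is done.

```bash
mkdir -p pics; ls
python3 - <<'E'
from rig import *
import cv2, numpy as np
for n in ["top","side"]:
    p,d=camera(n); cv2.imwrite(f"pics/{n}0.png",p[...,::-1]); np.savez(f"{n}0.npz",p=p,d=d)
    print(n,camera_params(n))
print(sense())
E
```

```text
pics
top {'K': array([[379.05708302,   0.        , 253.45478671],
       [  0.        , 379.05708302, 191.48780812],
       [  0.        ,   0.        ,   1.        ]]), 'position': array([0.48122   , 0.05651035, 0.92347421]), 'rotation': array([[ 0.01528636, -0.99803455,  0.06077304],
       [-0.99967427, -0.01649724, -0.019473  ],
       [ 0.02043731, -0.06045557, -0.99796164]])}
side {'K': array([[411.61554471,   0.        , 261.65496663],
       [  0.        , 411.61554471, 185.43634518],
       [  0.        ,   0.        ,   1.        ]]), 'position': array([-2.31992490e-04, -6.22468706e-01,  8.14856245e-01]), 'rotation': array([[ 0.76609438, -0.41589221,  0.49003374],
       [-0.64272353, -0.4928441 ,  0.58652464],
       [-0.00242079, -0.76428945, -0.64486881]])}
{'time_s': 0.1, 'joint_pos': array([-1.1419111 ,  0.46938068, -0.04859948,  1.53357503,  0.0240898 ,
        1.14099825, -0.08231244]), 'qd': array([ 0.00057695, -0.00079919,  0.00090696, -0.00455114, -0.0013399 ,
        0.00114907,  0.00033674]), 'joint_efforts': array([ 1.00022418e-03, -5.11518681e+01, -4.64455085e-02, -2.38393039e+01,
        1.09080953e-02,  4.29269567e-03,  1.06666479e-05]), 'position': array([0.29809355, 0.60507525, 0.25535268]), 'tcp_rot': array([[-8.97040796e-01,  4.41947127e-01, -7.39417364e-04],
       [ 4.41947743e-01,  8.97039344e-01, -1.61500588e-03],
       [-5.04607413e-05, -1.77550999e-03, -9.99998423e-01]]), 'wrist_force': array([-0.48570439,  0.33668008, -0.44360039]), 'ft_torque': array([0.07615441, 0.01945096, 0.00154829]), 'gripper_force': 0.0, 'finger_gap': 0.08564371944446096}
```

View pics/top0.png

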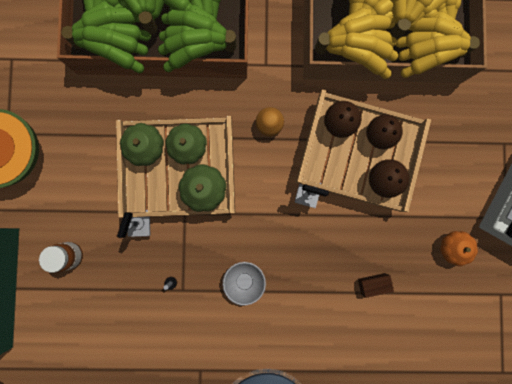

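View pics/side0.png

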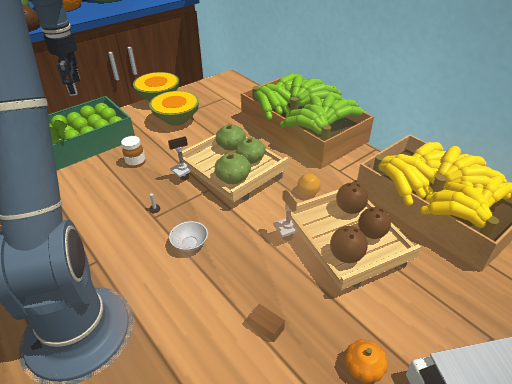

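The top view shows the squash stand on the left, with its black bar at about (125,224) and its front edge running (121,216)–(232,213). The coconut stand is on the right, with its bar at (315,190). The side view shows the bar at (178,143) with free space around it.

```bash
cat > h.py <<'E'
import numpy as np, cv2
from rig import *
def cloud(d,K,R,t):
    v,u=np.indices(d.shape); P=np.stack([(u-K[0,2])/K[0,0]*d,(v-K[1,2])/K[1,1]*d,d],-1)
    return P@R.T+t
def bar(p,W,d,ctr,r=0.06):
    "points of the dark bar's top: centre and axis angle (world, rad)"
    m=(p.max(-1)<70)&(d>0)&(W[...,2]>.12)&(W[...,2]<.16)&(np.hypot(W[...,0]-ctr[0],W[...,1]-ctr[1])<r)
    q=W[m]; z=np.percentile(q[:,2],80); q=q[q[:,2]>z-.008]
    (c,s,a)=cv2.minAreaRect((q[:,:2]*1000).astype(np.float32)); b=cv2.boxPoints((c,s,a))
    e=max([b[1]-b[0],b[2]-b[1]],key=np.linalg.norm)
    return np.array(c)/1000,np.degrees(np.arctan2(e[1],e[0]))%180,np.array(s),z,len(q)
E
python3 - <<'E'
from h import *
f=np.load("top0.npz");p,d=f['p'],f['d'];c=camera_params("top")
W=cloud(d,c['K'],c['rotation'],c['position'])
print(W[224,125],p[224,125],W[216,123])
print(bar(p,W,d,W[224,125][:2]))
# rim of the stand: points between 60 and 85 mm, woody
m=((W[...,2]>.064)&(W[...,2]<.085)&(p[...,0]>90)&(p[...,0]>p[...,1]+15)).astype(np.uint8); m[:,:100]=0;m[:,250:]=0;m[:112]=0;m[218:]=0
q=W[m>0]; r=cv2.minAreaRect((q[:,:2]*1000).astype(np.float32)); print(r,cv2.boxPoints(r))
n=((W[...,2]>.025)&(W[...,2]<.5))[100:260,90:250]
cv2.imwrite("pics/m.png",cv2.resize(np.hstack([p[100:260,90:250,::-1],np.repeat(m[100:260,90:250,None]*255,3,2)]),None,fx=2.4,fy=2.4))
E
```

```text
[0.45793392 0.30316986 0.13971009] [13 16 16] [0.47424461 0.3064909  0.14386575]
(array([0.45636435, 0.30703098]), np.float32(163.89615), array([12.08121395, 53.09907913]), np.float64(0.1433888773366657), 167)
((587.0220336914062, 218.11105346679688), (219.0863494873047, 260.4726867675781), 3.0085396766662598) [[470.7944  342.41855]
 [484.4653   82.30486]
 [703.24963  93.80356]
 [689.57874 353.91724]]
```

View pics/m.png

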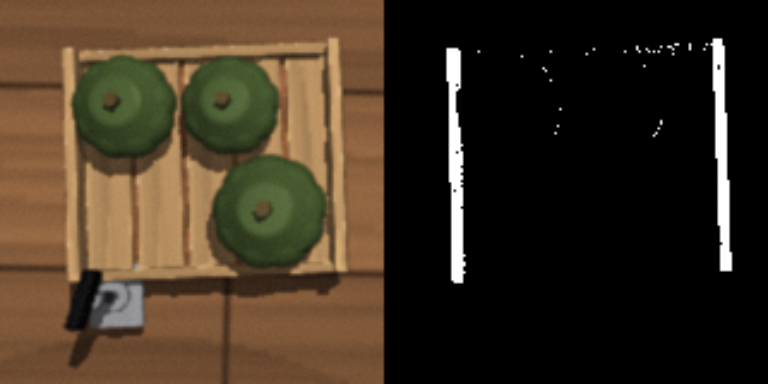

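Both measurements agree: the bar is at (0.456, 0.307) with its axis at 163.9°, and the stand's y axis is at 93.0°. That leaves about 71° to turn clockwise. Next I approach and grip.

```bash
cat >> h.py <<'E'
def down(deg):
    c,s=np.cos(np.radians(deg)),np.sin(np.radians(deg)); return np.array([[-s,c,0],[c,s,0],[0,0,-1.]])
def rep(t):
    s=sense(); print(t,round(s['time_s'],2),s['position'].round(4),np.degrees(np.arctan2(s['tcp_rot'][1,1],s['tcp_rot'][0,1])).round(1),'F',s['wrist_force'].round(1),'M',s['ft_torque'].round(2),'gap',round(s['finger_gap'],4),s['gripper_force'],'j7',s['joint_pos'][6].round(2)); return s
E
python3 - <<'E'
from h import *
movep([.456,.3065,.23],down(73.9)); s=rep('above')
q=inverse_kinematics([.456,.3065,.138],down(73.9)); q2=inverse_kinematics([.456,.3065,.138],down(3)); print(np.round(q,2),np.round(q2,2))
move_l([.456,.3065,.138],feed=.08); rep('down')
command_gripper(.03); command_gripper(.0,25); rep('grip')
E
```

```text
above 1.38 [0.4556 0.3081 0.2302] 74.0 F [-0.1  0.7 -0.3] M [ 0.01  0.04 -0.  ] gap 0.0851 0.0 j7 0.62
[-0.67  0.4  -0.    1.95  0.    0.79  0.62] [-0.84  0.4   0.21  1.96 -0.12  0.79 -0.5 ]
down 2.68 [0.4563 0.3067 0.1385] 73.9 F [ 0.8 -0.1  0.2] M [-0.05 -0.03 -0.1 ] gap 0.0854 0.0 j7 0.62
grip 3.52 [0.4561 0.307  0.1382] 73.9 F [ 0.5  0.8 -0.2] M [ 0.26 -0.06 -0.02] gap 0.0178 24.38710480928421 j7 0.62
```

Run:
```python
from h import *
rep('now'); p,d=camera("wrist"); cv2.imwrite("pics/w1.png",p[...,::-1])
p,d=camera("side"); cv2.imwrite("pics/s1.png",cv2.resize(p[80:220,100:280,::-1],None,fx=3.5,fy=3.5))
```

```text
now 3.52 [0.4561 0.307  0.1382] 73.9 F [ 0.5  0.8 -0.2] M [ 0.26 -0.06 -0.02] gap 0.0178 24.38710480928421 j7 0.62
```

View pics/w1.png

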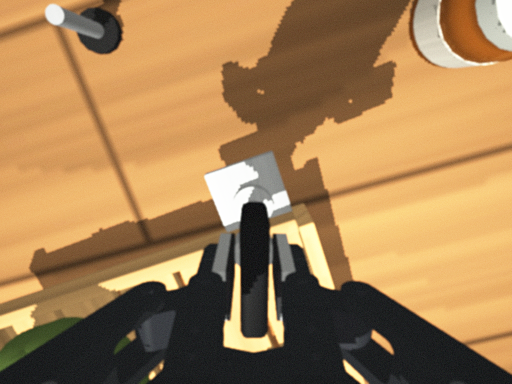

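View pics/s1.png

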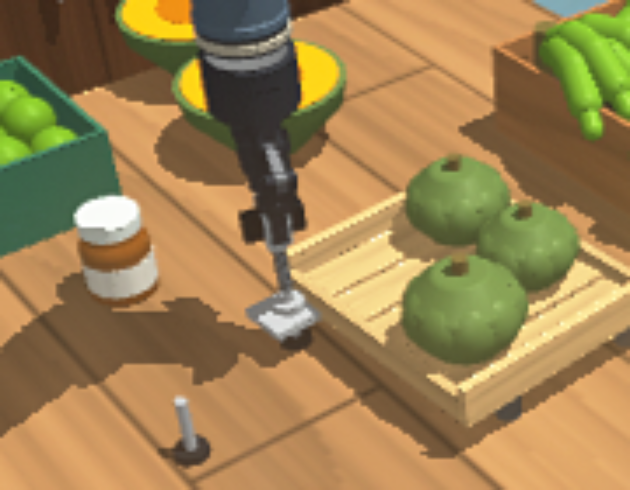

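The wrist view shows the bar at (255,205–335), centred and aligned between the pads. The side view shows the fingers around the bar with nothing else touched. Next I turn with joint 7 alone, in steps.

Run:
```python
from h import *
q=sense()['joint_pos'].copy(); q0=q[6]
for k in range(1,6):
    q[6]=q0-np.radians(71)*k/5; move_joints(q); rep(k)
```

```text
1 3.97 [0.4566 0.3066 0.1381] 59.8 F [ 1.5  0.3 -0.1] M [ 0.06 -0.35 -0.03] gap 0.0178 24.43156599998474 j7 0.37
2 4.32 [0.457  0.3062 0.1381] 45.7 F [ 4.1 -2.6 -1.1] M [-0.23 -0.89 -0.02] gap 0.0176 24.43575918674469 j7 0.13
3 4.67 [0.4575 0.3058 0.1381] 31.5 F [ 5.2 -1.5 -2.7] M [-0.36 -1.19  0.03] gap 0.0179 24.48850840330124 j7 -0.12
4 5.02 [0.4579 0.3054 0.138 ] 17.2 F [ 6.4 -2.9 -2.9] M [-0.61 -1.43  0.01] gap 0.0177 24.48433130979538 j7 -0.37
5 5.37 [0.4582 0.3052 0.138 ] 3.0 F [ 7.1 -4.  -2.9] M [-0.66 -1.57  0.04] gap 0.018 24.50787752866745 j7 -0.62
```

Run:
```python
from h import *
command_gripper(.085); s=rep('open'); P=s['position']
move_l(P+[0,0,.09],feed=.1)
movep([.38,.50,.28],down(45)); rep('up'); sleep(.5)
p,d=camera("top"); cv2.imwrite("pics/t2.png",cv2.resize(p[90:260,80:290,::-1],None,fx=3,fy=3))
c=camera_params("top"); W=cloud(d,c['K'],c['rotation'],c['position'])
print(bar(p,W,d,(.457,.306)))
f=np.load("top0.npz");W0=cloud(f['d'],c['K'],c['rotation'],c['position'])
for n,p_,W_ in (('before',f['p'],W0),('after',p,W)):
    m=(W_[...,2]>.06)&(W_[...,2]<.09)&(p_[...,0]>90)&(p_[...,0]>p_[...,1]+15); m[:,:100]=0;m[:,250:]=0;m[:112]=0;m[218:]=0
    q=W_[m]; r=cv2.minAreaRect((q[:,:2]*1000).astype(np.float32))
    q=q[q[:,2]>.066]; A=np.c_[q[:,:2],np.ones(len(q))]
    for _ in range(4):
        x=np.linalg.lstsq(A,q[:,2],rcond=None)[0]; e=abs(A@x-q[:,2]); k=e<max(.0015,2*np.median(e)); A,q=A[k],q[k]
    print(n,r,'rim slope x,y',x[:2].round(4),len(q),np.median(e))
```

```text
open 6.03 [0.456  0.307  0.1382] 2.9 F [ 0.   0.1 -0.8] M [-0.05 -0.03  0.01] gap 0.0851 0.0 j7 -0.62
up 7.94 [0.3814 0.498  0.279 ] 44.8 F [ 0.8 -0.6 -0. ] M [-0.05 -0.02 -0.01] gap 0.0849 0.0 j7 -0.28
(array([0.45943695, 0.3043187 ]), np.float32(94.05143), array([11.80089664, 53.27070999]), np.float64(0.14374773544945396), 152)
before ((587.6753540039062, 218.23532104492188), (219.61715698242188, 260.9959716796875), 3.196030616760254) rim slope x,y [ 0.0221 -0.0173] 622 0.0006902756079508673
after ((589.1424560546875, 217.104248046875), (219.87257385253906, 260.5007629394531), 3.0746326446533203) rim slope x,y [-0.0018 -0.0023] 584 0.0006021144931105601
```

View pics/t2.png

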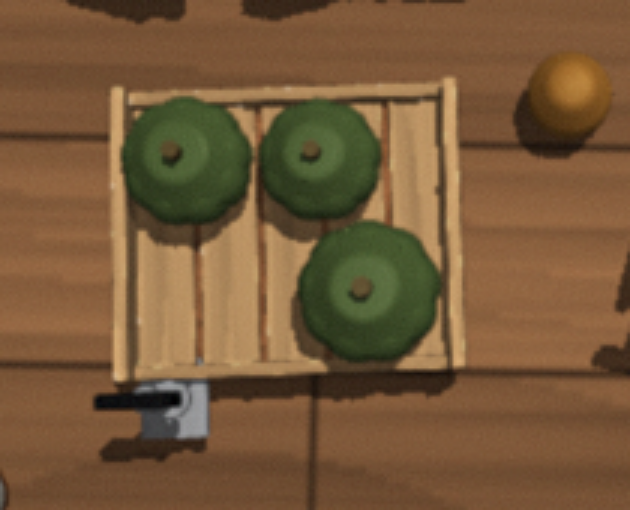

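The bar now lies at (137,401) in the crop, parallel to the front edge to within 1° (about 1.38 rad). The rim slope has dropped from 0.028 to about 0.003, the stand has moved about 2 mm, and the robot is clear of everything.

```bash
python3 -c "
from rig import *
print(finish_job())"
```

```text
the job is handed in; nothing more can be done
None
```

I turned the squash stand's screw clockwise to about 1.38 rad; by the top camera the stand is level to about 0.003 rad and moved about 2 mm. I let go, left the coconut stand untouched, and handed the job in; no verdict came back.

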